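# Close the herb press crosswise

## Robot

A 7-joint arm with a two-finger parallel gripper is mounted at the origin on the work surface. World frame = base frame: x ahead of the robot, y to its left, z up, the work surface at z = 0. Lengths are in m, angles in rad, forces in N, time in s.
With the tool pointing down it reaches from about 0.4 to 0.85 m from the base axis. Payload 4.4 kg.
Tool frame: the origin (TCP) lies between the finger pads; the fingertips stand 8 mm ahead of it and the grasp point (between the pads) lies 11 mm behind it; z points along the fingers, y is the line along which they close (so a half turn about z gives the same grasp; the last joint's range is limited). The gripper opens to 94 mm and grips with 3 to 60 N. Pads are 16 mm wide; open, the fingers measure 119 mm over their backs; the gripper's body (75 mm by 177 mm) begins 78 mm behind the grasp point.
Start: joints at [1.054, 0.628, 0.038, 1.517, -0.027, 0.996, -0.02], TCP at [0.283, -0.585, 0.213] pointing down, gripper open.
Joint ranges: [-3.06, 3.06], [-0.37, 2.12], [-1.25, 1.32], [0.18, 2.47], [-1.1, 4.24], [0.23, 1.98], [-2.94, 2.94]. Speed limits (rad/s): [2.57, 2.57, 3.14, 3.14, 3.14, 3.14, 3.14].

## Interface

Orientations are given as a unit quaternion [x, y, z, w].
In Python, from workcell import get_state, snapshot, close_job gives the robot as it stands.
- The arm moves only by the tool send_rows, never from a script. Its argument "series" is one flat list of numbers, 7 for each row, row after row: the shift along the world's x, y, z in units of 60 mm (1.0 is 60 mm), then the turn, a rotation vector about the world's x, y, z in units of 5 degrees (1.0 is 5 degrees), then the opening, from -1 (shut) to 1 (fully open). In form: [dx, dy, dz, rx, ry, rz, hand, dx, dy, dz, rx, ry, rz, hand, ...]. A call has 1 to 5 rows; each row is the pose to reach, as a shift and turn from the pose commanded when the call began; what a row does not reach only later rows make up. A row lasts 1/8 s, in which the tool goes at most 62.5 mm and 10.7 degrees, less where a joint would pass 70% of its speed; a pose out of reach is approached as far as the arm can. A call with a gripper value outside its range is refused whole. The fingers move at their own pace and stop on an object; "newtons" is the grip in N (left out, the last holds). Time passes only in rows, so rows that repeat a pose let the fingers close. It gives the time, the measured TCP pose, the force, the opening and the grip force at its end, in the units of the state.
- get_state(): the state, without advancing time (a new reading comes with each control period).
- snapshot(name): name is "side" or "top"; returns a dict with "frame" (420x560x3 uint8, red, green, blue), "z_map" (420x560 float32, m along the optical axis (not along the pixel's ray), 0 where there is no reading), "fx", "fy", "cx", "cy" (pixels), "world_from_camera" (4x4, takes a point from camera to world coordinates). Camera axes: x right, y up, looking along -z (the intrinsics and any distortion apply to the point x, -y, -z); pixel columns grow to the right and rows downward; lengths in m; the calibration is good to about 2 mm. A picture is of the moment at which its call begins.
- close_job(): hands the job in; it is judged then, once.
The state is a dict: "time": time; "joint_pos": joint angles; "qvel": joint speeds; "joint_torque": joint torques, N m; "tcp_pos": TCP position; "tool_rot": TCP orientation; "contact_force": force on the tool from outside, world axes, zero at the start; "wrist_torque": the same for the moment, N m; "opening": finger opening in m; "grip_force": force on a finger pad.
Only numpy, scipy, OpenCV 4.12 (cv2) and the standard library are available. Lean on these libraries where they do the work, as an engineer would, in place of code of your own. Each camera call takes 0.05 s, during which the arm holds its last target. There are 200 camera calls.

## Task

On the herb press whose four brass cap nuts still stand high on their studs, close the cover evenly by pressing the caps down in two rounds: first every cap about half-way, then every cap fully home. In each round go crosswise: one cap, then the one diagonally opposite, then the other two; no cap goes past about half-way before all four have had their first push.

Things in the scene. Friction and masses are not known exactly. Their poses are not given: they have to be found in the camera images.
- cap_a_top (a point): Centre of the flat top of cap nut A, near left corner of the open press seen from the robot (press turned up to 20 degrees), diagonal to C. z up. Each cap is an upright brass cylinder 40 mm tall, 32 mm across, 38 mm at its foot flange. Pressed on its top with about 6 N it slides straight down its stud, and stays where left. Top above the table: 137-140 mm at start, 125 half-way, 110 fully home (hard stop).
- cap_b_top (a point): Centre of the flat top of cap nut B, far left corner of the open press seen from the robot (press turned up to 20 degrees), diagonal to D. z up. Caps as A. They stand on the fixed press's 178 x 158 mm steel cover, whose upper face is 70 mm above the table; 130 mm apart along the long side (A-B, D-C), 110 mm along the short (B-C, A-D), in the order A-B-C-D round it.
- cap_c_top (a point): Centre of the flat top of cap nut C, far right corner of the open press seen from the robot (press turned up to 20 degrees), diagonal to A. z up. Caps as A. A small loose brass weight, 29 mm tall, stands near the middle of this cover, no part of the job.
- cap_d_top (a point): Centre of the flat top of cap nut D, near right corner of the open press seen from the robot (press turned up to 20 degrees), diagonal to B. z up. Caps as A. A second press like this one, all its caps already home (tops at 110 mm), and a spare cap standing on the table, are no part of the job.

How it is judged:
On the way, in this order (a step that is already met when the one before it is completed fails the run):
1. first round: two diagonally opposite caps pushed down at least 8 mm (top below 132 mm) while the other two still stand at their starting height (((height (world z) of each of cap_a_top, cap_c_top below 0.132 m and height (world z) of each of cap_b_top, cap_d_top above 0.132 m) or (height (world z) of each of cap_b_top, cap_d_top below 0.132 m and height (world z) of each of cap_a_top, cap_c_top above 0.132 m))), for 0.2 s.
2. first round complete: all four caps pushed down at least 8 mm and none past 22 mm (tops between 118 and 132 mm) (height (world z) of cap_a_top between 0.118 and 0.132 m and height (world z) of cap_b_top between 0.118 and 0.132 m and height (world z) of cap_c_top between 0.118 and 0.132 m and height (world z) of cap_d_top between 0.118 and 0.132 m), for 0.2 s.
3. second round: two diagonally opposite caps fully home (tops below 114 mm) while the other two are not (above 118 mm) (((height (world z) of each of cap_a_top, cap_c_top below 0.114 m and height (world z) of each of cap_b_top, cap_d_top above 0.118 m) or (height (world z) of each of cap_b_top, cap_d_top below 0.114 m and height (world z) of each of cap_a_top, cap_c_top above 0.118 m))), for 0.2 s.
At the end, for the whole second after the job is handed in: All four caps of the open press fully home: their tops less than 114 mm above the table (within 4 mm of the stop) (height (world z) of each of cap_a_top, cap_b_top, cap_c_top, cap_d_top below 0.114 m); the robot touches nothing.
It fails at once if a cap is pushed past 22 mm (top below 118 mm) while another has not yet had its first push of 8 mm (top above 132 mm) (height (world z) of any of cap_a_top, cap_b_top, cap_c_top, cap_d_top below 0.118 m and height (world z) of any of cap_a_top, cap_b_top, cap_c_top, cap_d_top above 0.132 m).
It also fails if it takes over 51 s, if anything falls off the work surface, if the arm or the gripper's body presses on something with over 40 N, if the wrist force passes 120 N, or if a joint passes its speed limit or range.

## Working session

There is one attempt and no reset: what is moved stays moved. The work goes in short steps, Python scripts to look and compute and a tool call to move; the robot and the scene stay as the last step left them, time stands still between calls to the robot, and variables do not carry over. Pictures are saved under pics/ and viewed, at most 10 in all, crops included, and the job is handed in when it is done.

Besides the shell and the picture viewer there is one more tool, called after ">>>" in YAML: its name, and indented under it one key for each argument. send_rows: Moves the arm, as the interface text tells. Its arguments: {"type":"object","properties":{"series":{"type":"array"},"newtons":{"type":"number"}},"required":["series"]}

```bash
mkdir -p pics
python3 - <<'E'
from workcell import get_state, snapshot
import cv2,numpy as np
s=get_state();print(s['time'],s['tcp_pos'],s['tool_rot'],s['opening'])
for n in('top','side'):
    d=snapshot(n);cv2.imwrite(f'pics/{n}0.png',d['frame'][:,:,::-1]);np.savez(f'{n}0.npz',**d)
    print(n,d['fx'],d['fy'],d['cx'],d['cy'],d['world_from_camera'].round(3).tolist(),[k for k in d])
E
```

```text
0.0 [ 0.28293681 -0.58449016  0.21258699] [ 9.74705273e-01  2.23492303e-01 -2.15706021e-04 -8.79798762e-04] 0.0939296295244768
top 545.1748741767626 545.1748741767626 274.7781930157541 215.3110974631495 [[-0.024, 0.988, -0.152, 0.407], [-1.0, -0.025, -0.005, -0.029], [-0.009, 0.152, 0.988, 1.104], [0.0, 0.0, 0.0, 1.0]] ['frame', 'z_map', 'fx', 'fy', 'cx', 'cy', 'world_from_camera']
side 453.97180417519263 453.97180417519263 283.02153618878964 211.90700345831317 [[-0.938, 0.236, -0.252, 0.345], [-0.345, -0.68, 0.647, 0.511], [-0.019, 0.694, 0.72, 0.77], [0.0, 0.0, 0.0, 1.0]] ['frame', 'z_map', 'fx', 'fy', 'cx', 'cy', 'world_from_camera']
```

View pics/top0.png

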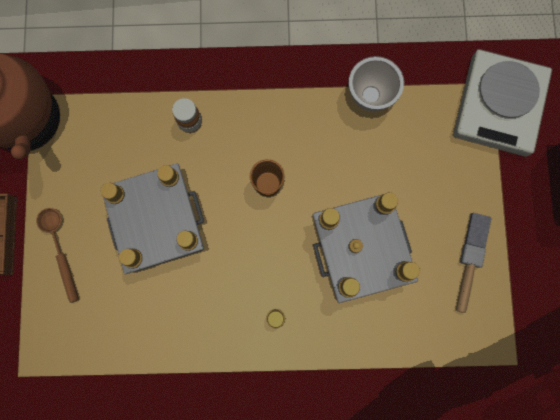

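View pics/side0.png

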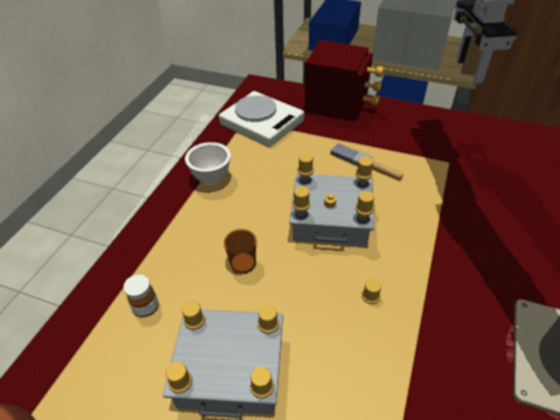

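The open press is the right one in the top view, with the loose weight on it. Its caps are near A(350,287), B(330,217), C(388,203) and D(408,270). The other press, on the left at (153,218), has low caps.

```bash
cat > h.py <<'E'
import numpy as np,cv2
def cloud(d):
    z=d['z_map'];v,u=np.indices(z.shape)
    p=np.stack([(u-d['cx'])/d['fx']*z,-(v-d['cy'])/d['fy']*z,-z],-1)
    M=d['world_from_camera'];return p@M[:3,:3].T+M[:3,3]
def brass(d):
    h=cv2.cvtColor(d['frame'],cv2.COLOR_RGB2HSV);return (h[...,0]>15)&(h[...,0]<35)&(h[...,1]>120)
def tops(d,lo=.1,hi=.15,reg=None):
    P=cloud(d);m=(P[...,2]>lo)&(P[...,2]<hi)&(d['z_map']>0)&brass(d)
    if reg is not None: m&=reg(P)
    n,l,st,c=cv2.connectedComponentsWithStats(m.astype(np.uint8))
    out=[]
    for i in range(1,n):
        if st[i,4]<40: continue
        q=P[l==i];zt=np.percentile(q[:,2],70);q=q[q[:,2]>zt-.006]
        (cc,r)=cv2.minEnclosingCircle((q[:,:2]*1000).astype(np.float32))
        out.append((c[i].round().tolist(),len(q),np.median(q,0).round(4).tolist(),(np.array(cc)/1000).round(4).tolist(),round(r,1)))
    return out
E
python3 - <<'E'
from h import *
for n in('top','side'):
    d=dict(np.load(n+'0.npz'))
    print(n)
    for o in tops(d): print(o)
E
```

```text
top
([166.0, 173.0], 205, [0.6448, 0.1796, 0.1097], [0.6457, 0.1799], 15.7)
([109.0, 191.0], 214, [0.6134, 0.2845, 0.1098], [0.6144, 0.2854], 15.9)
([387.0, 203.0], 236, [0.5767, -0.2294, 0.137], [0.5773, -0.2299], 15.6)
([329.0, 218.0], 235, [0.5511, -0.1225, 0.1383], [0.551, -0.123], 15.6)
([185.0, 239.0], 205, [0.5201, 0.1425, 0.1098], [0.5205, 0.1429], 15.1)
([127.0, 257.0], 222, [0.4894, 0.2481, 0.1097], [0.4888, 0.2486], 16.0)
([408.0, 271.0], 251, [0.4517, -0.2602, 0.1364], [0.4513, -0.2603], 15.6)
([349.0, 287.0], 238, [0.4248, -0.1529, 0.1371], [0.4255, -0.1534], 15.4)
side
([376.0, 70.0], 81, [0.5091, -0.655, 0.1367], [0.5177, -0.6523], 25.0)
([306.0, 164.0], 136, [0.5765, -0.2277, 0.1367], [0.5772, -0.231], 16.7)
([365.0, 168.0], 126, [0.4511, -0.2559, 0.1366], [0.4506, -0.2604], 15.3)
([301.0, 199.0], 139, [0.5514, -0.119, 0.1384], [0.5519, -0.1212], 15.3)
([366.0, 203.0], 155, [0.4249, -0.1501, 0.1369], [0.4252, -0.1534], 15.7)
([191.0, 309.0], 252, [0.6451, 0.1809, 0.1096], [0.6462, 0.1802], 16.1)
([268.0, 313.0], 256, [0.521, 0.1447, 0.1096], [0.5215, 0.143], 15.9)
([176.0, 372.0], 317, [0.6143, 0.2871, 0.1096], [0.615, 0.2856], 15.9)
([261.0, 378.0], 315, [0.4901, 0.2511, 0.1095], [0.4907, 0.2501], 15.2)
```

Spacings check out at 130 and 110 mm, and heights at 137–138 mm. Tops are A(.425,-.153), B(.551,-.123), C(.577,-.230) and D(.451,-.260). Order will be D, B, A, C with closed fingers.

>>> send_rows:
  series: [0.6, 0.9, -0.1, 0, 0, 0, -1, 1.1, 1.8, -0.3, 0, 0, 0, -1, 1.6, 2.7, -0.4, 0, 0, 0, -1, 2.1, 3.6, -0.5, 0, 0, 0, -1, 2.5, 4.5, -0.6, 0, 0, 0, -1]

```text
time: 0.72
tcp_pos: [0.4342, -0.3131, 0.1771]
tool_rot: [0.975, 0.224, 0.0, -0.0]
contact_force: [1.0, -0.3, 0.7]
opening: 0.0471
grip_force: 0.0
```

>>> send_rows:
  series: [0.3, 0.9, -0.1, 0, 0, 0, -1, 0.3, 0.9, -0.1, 0, 0, 0, -1, 0.3, 0.9, -0.1, 0, 0, 0, -1, 0.3, 0.9, -0.1, 0, 0, 0, -1, 0.3, 0.9, -0.1, 0, 0, 0, -1]

```text
time: 1.35
tcp_pos: [0.4506, -0.2626, 0.1715]
tool_rot: [0.975, 0.222, -0.0, 0.0]
contact_force: [0.5, 0.3, -0.5]
opening: 0.001
grip_force: 0.0
```

>>> send_rows:
  series: [0, 0.02, -0.3, 0, 0, 0, -1, 0, 0.02, -0.45, 0, 0, 0, -1, 0, 0.02, -0.55, 0, 0, 0, -1, 0, 0.02, -0.65, 0, 0, 0, -1, 0, 0.02, -0.65, 0, 0, 0, -1]

```text
time: 1.98
tcp_pos: [0.451, -0.2603, 0.1324]
tool_rot: [0.975, 0.223, -0.0, 0.0]
contact_force: [0.5, -0.2, -0.1]
opening: 0.0004
grip_force: 0.0
```

>>> send_rows:
  series: [0, 0, 0.6, 0, 0, 0, -1, 0.6, 0.8, 0.6, 0, 0, 0, -1, 1.2, 1.6, 0.6, 0, 0, 0, -1, 1.67, 2.29, 0.6, 0, 0, 0, -1, 1.67, 2.29, 0.6, 0, 0, 0, -1]

```text
time: 2.6
tcp_pos: [0.5541, -0.1173, 0.1685]
tool_rot: [0.974, 0.227, 0.001, -0.001]
contact_force: [-0.5, 0.5, -0.6]
opening: 0.0003
grip_force: 0.0
```

```bash
cat > see.py <<'E'
from workcell import get_state, snapshot
from h import *
for n in ('top','side'):
    for o in tops(snapshot(n),.09,.15,lambda P:(P[...,1]<-.08)&(P[...,1]>-.31)&(P[...,0]<.64)): print(n,o)
s=get_state();print(s['time'],s['tcp_pos'],s['contact_force'])
E
python3 see.py
```

```text
side ([364.0, 172.0], 129, [0.4505, -0.2572, 0.1232], [0.4513, -0.2616], 15.9)
side ([301.0, 199.0], 133, [0.552, -0.1181, 0.1381], [0.5519, -0.1213], 14.9)
side ([366.0, 203.0], 158, [0.4247, -0.1501, 0.1367], [0.425, -0.1542], 16.0)
2.7 [ 0.55129906 -0.12252762  0.16837043] [ 0.23980722 -1.08441115  0.61773561]
```

D is at about 123.5 mm, as wanted. Next is B.

>>> send_rows:
  series: [0, 0, -0.25, 0, 0, 0, -1, 0, 0, -0.4, 0, 0, 0, -1, 0, 0, -0.5, 0, 0, 0, -1, 0, 0, -0.58, 0, 0, 0, -1, 0, 0, -0.58, 0, 0, 0, -1]

```text
time: 3.32
tcp_pos: [0.5507, -0.1233, 0.133]
tool_rot: [0.975, 0.223, -0.001, -0.0]
contact_force: [0.0, 0.7, -0.0]
opening: 0.0006
grip_force: 0.0
```

>>> send_rows:
  series: [0, 0, 0.3, 0, 0, 0, -1, 0, 0, 0.6, 0, 0, 0, -1, -0.7, -0.2, 0.6, 0, 0, 0, -1, -1.4, -0.4, 0.6, 0, 0, 0, -1, -2.1, -0.5, 0.6, 0, 0, 0, -1]

```text
time: 3.95
tcp_pos: [0.424, -0.1531, 0.1695]
tool_rot: [0.975, 0.223, 0.0, 0.0]
contact_force: [0.2, -0.7, 0.8]
opening: 0.0004
grip_force: 0.0
```

```bash
python3 see.py
```

```text
top ([387.0, 203.0], 238, [0.5767, -0.2293, 0.1367], [0.5771, -0.2296], 15.7)
top ([329.0, 219.0], 218, [0.5504, -0.1232, 0.1242], [0.5508, -0.123], 15.4)
top ([355.0, 245.0], 42, [0.5022, -0.1723, 0.0972], [0.5035, -0.171], 8.7)
side ([306.0, 164.0], 136, [0.5773, -0.2272, 0.1371], [0.5776, -0.2306], 16.3)
side ([363.0, 171.0], 106, [0.453, -0.257, 0.1232], [0.4512, -0.2608], 15.8)
side ([365.0, 203.0], 154, [0.4251, -0.1507, 0.1366], [0.4249, -0.1542], 15.7)
side ([301.0, 203.0], 134, [0.5517, -0.1192, 0.1241], [0.5517, -0.1222], 14.9)
4.05 [ 0.41993826 -0.15313136  0.1693048 ] [-0.1574767   0.05084972  0.26144731]
```

>>> send_rows:
  series: [0, 0, -0.25, 0, 0, 0, -1, 0, 0, -0.4, 0, 0, 0, -1, 0, 0, -0.5, 0, 0, 0, -1, 0, 0, -0.6, 0, 0, 0, -1, 0, 0, -0.6, 0, 0, 0, -1]

```text
time: 4.68
tcp_pos: [0.4258, -0.1523, 0.1333]
tool_rot: [0.975, 0.224, -0.0, -0.0]
contact_force: [0.3, 0.0, 0.6]
opening: 0.0003
grip_force: 0.0
```

>>> send_rows:
  series: [0, 0, 0.3, 0, 0, 0, -1, 0, 0, 0.6, 0, 0, 0, -1, 0.8, -0.4, 0.6, 0, 0, 0, -1, 1.6, -0.8, 0.6, 0, 0, 0, -1, 2.53, -1.28, 0.6, 0, 0, 0, -1]

```text
time: 5.3
tcp_pos: [0.5784, -0.2294, 0.1698]
tool_rot: [0.975, 0.224, 0.0, -0.0]
contact_force: [0.3, 0.3, 0.6]
opening: 0.0004
grip_force: 0.0
```

```bash
python3 see.py
```

```text
top ([329.0, 219.0], 220, [0.5502, -0.1228, 0.1239], [0.5505, -0.1227], 15.3)
top ([356.0, 245.0], 44, [0.502, -0.1724, 0.097], [0.5003, -0.1731], 8.7)
top ([401.0, 270.0], 67, [0.4562, -0.2506, 0.1231], [0.4537, -0.2535], 12.3)
top ([348.0, 287.0], 235, [0.425, -0.153, 0.1247], [0.4255, -0.153], 15.6)
side ([306.0, 164.0], 134, [0.5759, -0.2275, 0.1369], [0.5765, -0.2304], 17.4)
side ([364.0, 171.0], 125, [0.4505, -0.2586, 0.1236], [0.4514, -0.2603], 15.7)
side ([301.0, 202.0], 149, [0.551, -0.1206, 0.1241], [0.5511, -0.1236], 16.5)
side ([365.0, 207.0], 137, [0.4245, -0.1495, 0.1241], [0.4248, -0.1532], 15.5)
5.4 [ 0.58267359 -0.23223298  0.16914255] [-1.46982288  0.18758261 -0.70737576]
```

>>> send_rows:
  series: [0, 0, -0.25, 0, 0, 0, -1, 0, 0, -0.4, 0, 0, 0, -1, 0, 0, -0.5, 0, 0, 0, -1, 0, 0, -0.6, 0, 0, 0, -1, 0, 0, -0.6, 0, 0, 0, -1]

```text
time: 6.02
tcp_pos: [0.5759, -0.2284, 0.1334]
tool_rot: [0.975, 0.224, -0.0, -0.0]
contact_force: [-0.4, 0.1, -0.5]
opening: 0.0006
grip_force: 0.0
```

>>> send_rows:
  series: [0, 0, 0.3, 0, 0, 0, -1, 0, 0, 0.6, 0, 0, 0, -1, -0.8, 0.4, 0.6, 0, 0, 0, -1, -1.6, 0.8, 0.6, 0, 0, 0, -1, -2.53, 1.28, 0.6, 0, 0, 0, -1]

```text
time: 6.65
tcp_pos: [0.4252, -0.1522, 0.1709]
tool_rot: [0.975, 0.223, 0.002, 0.001]
contact_force: [-0.7, 0.1, 0.5]
opening: 0.0004
grip_force: 0.0
```

```bash
python3 see.py
```

```text
top ([386.0, 204.0], 228, [0.577, -0.2293, 0.124], [0.577, -0.2301], 16.2)
top ([329.0, 219.0], 218, [0.5504, -0.1232, 0.1241], [0.5506, -0.1229], 15.4)
top ([355.0, 245.0], 42, [0.5021, -0.1719, 0.0969], [0.5017, -0.171], 7.5)
side ([305.0, 168.0], 127, [0.5771, -0.2278, 0.1245], [0.5775, -0.2311], 16.3)
side ([364.0, 171.0], 116, [0.451, -0.2574, 0.1234], [0.4514, -0.261], 15.5)
side ([301.0, 203.0], 132, [0.5511, -0.1192, 0.1241], [0.5516, -0.1227], 15.4)
side ([364.0, 207.0], 141, [0.4256, -0.1508, 0.1242], [0.4255, -0.1536], 15.2)
6.75 [ 0.41643536 -0.14885317  0.16971282] [-0.19216858 -0.08724076  0.48448446]
```

The first round is complete, with all four at about 124 mm. Second round: A, C, then B, D.

>>> send_rows:
  series: [0, 0, -0.35, 0, 0, 0, -1, 0, 0, -0.55, 0, 0, 0, -1, 0, 0, -0.7, 0, 0, 0, -1, 0, 0, -0.83, 0, 0, 0, -1, 0, 0, -0.83, 0, 0, 0, -1]

```text
time: 7.38
tcp_pos: [0.4258, -0.1527, 0.1197]
tool_rot: [0.975, 0.223, -0.0, 0.0]
contact_force: [-0.5, 1.1, 0.5]
opening: 0.0003
grip_force: 0.0
```

>>> send_rows:
  series: [0, 0, 0.4, 0, 0, 0, -1, 0, 0, 0.83, 0, 0, 0, -1, 0.8, -0.4, 0.83, 0, 0, 0, -1, 1.6, -0.8, 0.83, 0, 0, 0, -1, 2.53, -1.28, 0.83, 0, 0, 0, -1]

```text
time: 8.0
tcp_pos: [0.5784, -0.2297, 0.1702]
tool_rot: [0.975, 0.224, 0.0, -0.0]
contact_force: [0.0, -0.2, 0.6]
opening: 0.0004
grip_force: 0.0
```

```bash
python3 see.py
```

```text
top ([329.0, 219.0], 221, [0.5502, -0.1227, 0.124], [0.5506, -0.1227], 15.4)
top ([356.0, 245.0], 41, [0.502, -0.1724, 0.0968], [0.5013, -0.1706], 8.0)
top ([401.0, 270.0], 68, [0.4562, -0.2506, 0.1231], [0.4538, -0.2531], 12.5)
top ([348.0, 287.0], 226, [0.4252, -0.1526, 0.1106], [0.4256, -0.1531], 15.2)
side ([306.0, 168.0], 126, [0.5772, -0.2276, 0.1245], [0.5782, -0.2317], 17.0)
side ([364.0, 171.0], 127, [0.45, -0.2582, 0.1234], [0.4509, -0.2599], 16.3)
side ([301.0, 202.0], 146, [0.5512, -0.1205, 0.1242], [0.5513, -0.1235], 15.8)
side ([364.0, 209.0], 121, [0.426, -0.1501, 0.1108], [0.4257, -0.152], 14.1)
8.1 [ 0.58260692 -0.2325312   0.16947293] [-0.28323175  0.07683232 -0.63102422]
```

A is home at 110.7 mm. C next, then on to B.

>>> send_rows:
  series: [0, 0, -0.35, 0, 0, 0, -1, 0, 0, -0.55, 0, 0, 0, -1, 0, 0, -0.7, 0, 0, 0, -1, 0, 0, -0.83, 0, 0, 0, -1, 0, 0, -0.83, 0, 0, 0, -1]

```text
time: 8.72
tcp_pos: [0.5767, -0.229, 0.1199]
tool_rot: [0.975, 0.224, -0.0, -0.0]
contact_force: [-0.3, -0.8, 0.3]
opening: 0.0003
grip_force: 0.0
```

>>> send_rows:
  series: [0, 0, 0.4, 0, 0, 0, -1, 0, 0, 0.83, 0, 0, 0, -1, -0.2, 0.8, 0.83, 0, 0, 0, -1, -0.43, 1.78, 0.83, 0, 0, 0, -1, -0.43, 1.78, 0.83, 0, 0, 0, -1]

```text
time: 9.35
tcp_pos: [0.5507, -0.1161, 0.1702]
tool_rot: [0.974, 0.228, 0.0, -0.002]
contact_force: [0.9, -0.2, 0.1]
opening: 0.0008
grip_force: 0.0
```

```bash
python3 see.py
```

```text
top ([415.0, 270.0], 46, [0.4522, -0.2714, 0.1231], [0.4524, -0.2704], 10.8)
side ([364.0, 171.0], 130, [0.4504, -0.2574, 0.1231], [0.451, -0.2612], 16.6)
side ([301.0, 203.0], 126, [0.5519, -0.1187, 0.124], [0.5519, -0.1221], 16.1)
side ([364.0, 209.0], 132, [0.4255, -0.1498, 0.1111], [0.4254, -0.1525], 14.5)
9.45 [ 0.55163252 -0.12204402  0.17026309] [-0.50451233 -0.81571772 -0.00283596]
```

C is hidden by the arm, so I'll back off to check it before pressing B.

>>> send_rows:
  series: [-0.8, -0.2, 0, 0, 0, 0, -1, -1.6, -0.4, 0, 0, 0, 0, -1, -2.1, -0.5, 0, 0, 0, 0, -1, -2.1, -0.5, 0, 0, 0, 0, -1]

```text
time: 9.95
tcp_pos: [0.4233, -0.1547, 0.17]
tool_rot: [0.975, 0.221, -0.0, 0.0]
contact_force: [0.9, -0.4, 0.2]
opening: 0.0002
grip_force: 0.0
```

```bash
python3 see.py
```

```text
top ([385.0, 204.0], 216, [0.577, -0.2294, 0.1106], [0.5776, -0.2295], 15.6)
top ([329.0, 219.0], 223, [0.5502, -0.1225, 0.1239], [0.5507, -0.1229], 15.4)
top ([355.0, 245.0], 40, [0.5022, -0.1722, 0.0976], [0.5017, -0.1709], 7.7)
side ([306.0, 169.0], 122, [0.577, -0.2274, 0.1107], [0.5791, -0.2298], 17.6)
side ([360.0, 171.0], 59, [0.4575, -0.2565, 0.1232], [0.4573, -0.2588], 13.5)
side ([301.0, 203.0], 133, [0.5513, -0.1189, 0.1242], [0.5521, -0.1222], 15.0)
side ([364.0, 209.0], 122, [0.4259, -0.1496, 0.1108], [0.4251, -0.1524], 14.5)
10.05 [ 0.4266568  -0.15364195  0.17010294] [ 0.20739534 -0.89975226 -0.6087936 ]
```

C is home. Now D, then B.

>>> send_rows:
  series: [0.2, -0.9, 0, 0, 0, 0, -1, 0.43, -1.78, 0, 0, 0, 0, -1, 0.43, -1.78, 0, 0, 0, 0, -1, 0.43, -1.78, 0, 0, 0, 0, -1]

```text
time: 10.55
tcp_pos: [0.4517, -0.2587, 0.1692]
tool_rot: [0.975, 0.224, 0.0, -0.0]
contact_force: [-0.2, 1.1, 0.3]
opening: 0.0002
grip_force: 0.0
```

>>> send_rows:
  series: [0, 0, -0.35, 0, 0, 0, -1, 0, 0, -0.55, 0, 0, 0, -1, 0, 0, -0.7, 0, 0, 0, -1, 0, 0, -0.83, 0, 0, 0, -1, 0, 0, -0.83, 0, 0, 0, -1]

```text
time: 11.18
tcp_pos: [0.4511, -0.2585, 0.1197]
tool_rot: [0.975, 0.224, -0.0, -0.0]
contact_force: [-0.3, -0.3, -0.3]
opening: 0.0004
grip_force: 0.0
```

>>> send_rows:
  series: [0, 0, 0.4, 0, 0, 0, -1, 0, 0, 0.83, 0, 0, 0, -1, 0.8, 1.1, 0.83, 0, 0, 0, -1, 1.67, 2.29, 0.83, 0, 0, 0, -1, 1.67, 2.29, 0.83, 0, 0, 0, -1]

```text
time: 11.8
tcp_pos: [0.553, -0.119, 0.1702]
tool_rot: [0.974, 0.225, 0.001, -0.0]
contact_force: [-0.3, -0.5, -0.4]
opening: 0.0006
grip_force: 0.0
```

```bash
python3 see.py
```

```text
side ([364.0, 173.0], 128, [0.451, -0.2588, 0.1105], [0.451, -0.2608], 17.4)
side ([301.0, 203.0], 124, [0.5508, -0.1189, 0.1242], [0.5512, -0.1226], 14.9)
side ([364.0, 209.0], 132, [0.4257, -0.1503, 0.1108], [0.4253, -0.1528], 14.6)
11.9 [ 0.55480958 -0.11518891  0.1698607 ] [-0.81206693  0.11492154 -0.20760834]
```

Press B, then retreat up and back towards the robot.

>>> send_rows:
  series: [0, 0, -0.35, 0, 0, 0, -1, 0, 0, -0.55, 0, 0, 0, -1, 0, 0, -0.7, 0, 0, 0, -1, 0, 0, -0.83, 0, 0, 0, -1, 0, 0, -0.83, 0, 0, 0, -1]

```text
time: 12.52
tcp_pos: [0.5509, -0.1223, 0.1197]
tool_rot: [0.975, 0.223, -0.0, 0.0]
contact_force: [-0.2, 0.6, -0.2]
opening: 0.0008
grip_force: 0.0
```

>>> send_rows:
  series: [0, 0, 0.5, 0, 0, 0, -1, 0, 0, 1.3, 0, 0, 0, -1, -0.8, 0.6, 2, 0, 0, 0, -1, -1.4, 1.2, 2, 0, 0, 0, -1, -1.8, 1.8, 2, 0, 0, 0, -1]

```text
time: 13.15
tcp_pos: [0.4417, -0.0129, 0.241]
tool_rot: [0.975, 0.223, 0.001, 0.0]
contact_force: [0.2, 0.1, -0.4]
opening: 0.0005
grip_force: 0.0
```

>>> send_rows:
  series: [0, 0, 0, 0, 0, 0, -1, 0, 0, 0, 0, 0, 0, -1, 0, 0, 0, 0, 0, 0, -1]

```text
time: 13.52
tcp_pos: [0.444, -0.0149, 0.2398]
tool_rot: [0.975, 0.222, 0.0, 0.0]
contact_force: [-0.6, -0.2, -0.3]
opening: 0.0005
grip_force: 0.0
```

```bash
python3 see.py
```

```text
top ([385.0, 204.0], 216, [0.577, -0.2293, 0.1105], [0.5771, -0.2292], 15.9)
top ([328.0, 219.0], 213, [0.5505, -0.123, 0.1104], [0.551, -0.1227], 15.6)
top ([356.0, 245.0], 44, [0.502, -0.1722, 0.0971], [0.5005, -0.1727], 7.9)
top ([406.0, 271.0], 229, [0.4515, -0.2597, 0.1103], [0.4514, -0.2604], 15.6)
top ([348.0, 287.0], 222, [0.4253, -0.1533, 0.1107], [0.4255, -0.1536], 15.4)
side ([306.0, 169.0], 127, [0.577, -0.2284, 0.1108], [0.578, -0.2302], 16.5)
side ([301.0, 205.0], 124, [0.5503, -0.1198, 0.1107], [0.5517, -0.122], 15.3)
side ([364.0, 209.0], 134, [0.4254, -0.1507, 0.1105], [0.4268, -0.1541], 15.5)
13.625 [ 0.44368155 -0.01467951  0.23967917] [-1.27115509  0.3321864   0.72435798]
```

```bash
python3 -c "
from workcell import close_job
print(close_job())"
```

```text
the job is handed in; nothing more can be done
None
```

The press is closed and the job is handed in: all four caps measured 110–111 mm, pressed crosswise in two rounds (D-B-A-C to about 124 mm, then A-C-D-B home) in 13.6 s, with the arm clear at the end; no verdict was returned.

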